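Load the revolving wreath stand

ROBOT

A 6-joint arm with a two-finger parallel gripper is mounted at the origin on the work surface. World frame = base frame: x ahead of the robot, y to its left, z up, the work surface at z = 0. Lengths are in m, angles in rad, forces in N, time in s.
With the tool pointing down it reaches from about 0.25 to 0.775 m from the base axis. Payload 4 kg.
Tool frame: the origin (TCP) lies at the very end of the fingers, on their centre line; the grasp point (between the pads) lies 19 mm behind it (robot.tcp_to_grasp is the distance from the TCP to the grasp point, in m); z points along the fingers, y is the line along which they close (so a half turn about z gives the same grasp; the last joint's range is limited). The gripper opens to 94 mm and grips with 3 to 60 N. Pads are 16 mm wide; open, the fingers measure 119 mm over their backs; the gripper's body (75 mm by 177 mm) begins 78 mm behind the grasp point.
Start: joints at [-1.366, 0.087, 1.371, -0, 1.684, -0.103], TCP at [0.167, -0.524, 0.206] pointing down, gripper open.
Joint ranges: [-3.1, 3.1], [-0.76, 2.03], [0.27, 2.55], [-1.08, 4.22], [0.17, 2.65], [-2.57, 2.57]. Speed limits (rad/s): [2.79, 2.79, 3.14, 3.14, 3.14, 3.14].

INTERFACE

Orientations are given as [roll, pitch, yaw] about the fixed x, y, z axes, in that order (R = Rz(yaw) Ry(pitch) Rx(roll)).
In Python, from bench import robot gives the robot as it stands.
- The arm moves only by the shell command python3 nudge.py 'ROWS'. ROWS is rows parted by semicolons, their numbers by spaces, 1 to 20 of them, each of 5 numbers: the finger opening in m, then dx, dy, dz in m, then a turn about the tool's z in rad; each row shifts and turns the commanded pose from where the row before left it, along the tool's axes as they then stand; what a row does not reach is not made up. A row lasts 1/12 s, in which the tool goes at most 0.0417 m and 0.125 rad, less where a joint would pass 70% of its speed; a pose out of reach is approached as far as the arm can. The fingers move at their own pace and stop on an object; the grip force is fixed at half the most. Time passes only in rows, so rows that do not move let the fingers close. It prints the time, the measured TCP pose, the force, the opening and the grip force at its end.
- robot.get_obs(): the state, without advancing time (a new reading comes with each control period).
- robot.snapshot(name): name is "side" or "top"; returns a dict with "color" (384x512x3 uint8, blue, green, red), "fx", "fy", "cx", "cy" (pixels), "extrinsics" (4x4, takes a point from world to camera coordinates). Camera axes: x right, y down, z forward; pixel columns grow to the right and rows downward; lengths in m; the calibration is good to about 2 mm. A picture is of the moment at which its call begins. There is no depth.
- robot.close_job(): hands the job in; it is judged then, once.
The state is a dict: "time": time; "joint_positions": joint angles; "qvel": joint speeds; "joint_torque": joint torques, N m; "tool_pos": TCP position; "ee_rot": TCP orientation; "wrist_force": force on the tool from outside, world axes, zero at the start; "wrist_torque": the same for the moment, N m; "width": finger opening in m; "finger_force": force on a finger pad.
Only numpy, scipy, OpenCV 4.12 (cv2) and the standard library are available. Lean on these libraries where they do the work, as an engineer would, in place of code of your own. Each camera call takes 0.05 s, during which the arm holds its last target. There are 200 camera calls.

TASK

First take both pillar candles away from the foot of the revolving wreath stand and set them upright in the low wooden tray, so that the stand can turn. Then hang every straw wreath that lies on the bench on the stand, one to a branch, resting in the dip of the branch: before each wreath, turn the stand so that an empty branch points towards you, and hang the wreath on that branch; at the end all hang still. Turn the stand by its bare branches, not by pushing or holding a hanging straw wreath, never tip a candle over, and leave the other things on the bench where they are.

Things in the scene. Friction and masses are not known exactly. Their poses are not given: they have to be found in the camera images.
- tree (a joint): The turning part of the wreath stand: a steel sleeve (28 mm thick) on a fixed upright rod, with four bare steel branches 90 degrees apart. It turns by hand without a stop, with light friction (about 0.1 N m), and stays where it is left. Value in rad, growing counter-clockwise seen from above. Push a branch sideways to turn it.
- stand: The fixed foot of the wreath stand, a dark round steel foot (170 mm across, 30 mm high) with an upright rod. Origin: the centre of its underside, on the axis about which the branches turn; z up. The black ball at the top of the axis reaches 301 mm above the origin.
- mat: Round cork mat under the stand, 380 mm across, 4 mm thick, fixed; the stand stands at its centre. Origin: the centre of its underside. Its x axis always points straight away from the robot's side of the bench, so a branch towards -x points towards the robot.
- dip0 (a point): The dip of the branch that is already taken: a bushy fir wreath (same size as the straw ones, part of the branch) is tied on it with wire and hangs there. Point on the rod's centre line in the middle of the dip, 125 mm from the turning axis, 225 mm above the stand's origin.
- dip1 (a point): The dip of the next branch, 90 degrees counter-clockwise (from above) from dip0; bare at the start. All branches are alike, round rod 10 mm thick: from the sleeve (250 mm above the stand's origin) it slopes down outwards to a level dip from 110 to 140 mm from the axis (centre line 225 mm above the stand's origin), then rises to a tip with a 14 mm black ball at 172 mm from the axis and 262 mm up.
- dip2 (a point): The dip of the bare branch across from dip0.
- dip3 (a point): The dip of the bare branch 90 degrees clockwise (from above) from dip0.
- tray: Low open wooden tray, fixed, 140 mm (its x) by 190 mm (its y) outside, 45 mm high, walls and floor 8 mm thick; both candles fit side by side along its y. Origin: the centre of its underside.
- candle_a: Cream pillar candle, 56 mm thick, 200 mm tall, about 0.4 kg, standing on the cork mat beside the foot of the stand, where a hanging wreath would strike it. Origin: the centre of its underside; z along the candle.
- candle_b: Cream pillar candle, 56 mm thick, 200 mm tall, about 0.4 kg, standing on the cork mat beside the foot of the stand, where a hanging wreath would strike it. Origin: the centre of its underside; z along the candle.
- wreath_a: Straw wreath, a stiff straw ring bound with twine: 170 mm outside, 110 mm inside, tube 30 mm thick, about 0.12 kg; it starts lying flat on the bench. May be absent. Origin: the centre of the ring; z is the ring's axis (vertical while it lies flat, level when it hangs on a branch; its centre then lies about 50 mm below the point of the dip).
- wreath_b: Straw wreath, a stiff straw ring bound with twine: 170 mm outside, 110 mm inside, tube 30 mm thick, about 0.12 kg; it starts lying flat on the bench. May be absent. Origin: the centre of the ring; z is the ring's axis (vertical while it lies flat, level when it hangs on a branch; its centre then lies about 50 mm below the point of the dip).
- wreath_c: Straw wreath, a stiff straw ring bound with twine: 170 mm outside, 110 mm inside, tube 30 mm thick, about 0.12 kg; it starts lying flat on the bench. May be absent. Origin: the centre of the ring; z is the ring's axis (vertical while it lies flat, level when it hangs on a branch; its centre then lies about 50 mm below the point of the dip).
- pliers: Pliers with black grips, 160 mm long, lying on the bench; to be left alone. Origin near the pivot, at the bench.
- spool: Spool of green binding wire, 64 mm across, 50 mm high, to be left alone. Origin: the centre of its underside.
- pot: Terracotta flower pot filled with soil, 118 mm across, 100 mm high, to be left alone. Origin: the centre of its underside.
- secateurs: Secateurs with red grips, 170 mm long, to be left alone. Origin near the pivot, at the bench.

How it is judged:
By the outcome, as a careful person would: the job done as asked, in the order asked, and still so for the second after the job is handed in, with the robot touching nothing.
Of wreath_a, wreath_b, wreath_c only 2 to 3 are there at a start; the rules pass over those that are not, and their reading is None.
At some moment in a run one of wreath_a, wreath_b, wreath_c may be knocked a few centimetres aside while the robot is not near it.
It also fails if it takes over 210 s, if anything falls off the work surface, if the arm or the gripper's body presses on something with over 40 N, if the wrist force passes 120 N, or if a joint passes its speed limit or range.

## Working session

There is one attempt and no reset: what is moved stays moved. The work goes in short steps, Python scripts to look and compute and a shell command to move; the robot and the scene stay as the last step left them, time stands still between calls to the robot, and variables do not carry over. Pictures are saved under pics/ and viewed, at most 14 in all, crops included, and the job is handed in when it is done.

```bash
ls; mkdir -p pics; python3 - <<'E'
from bench import robot
import cv2,numpy as np
a=robot.snapshot("top");b=robot.snapshot("side")
for n,s in(("top",a),("side",b)):
    cv2.imwrite(f"pics/{n}0.png",s["color"]);print(n,s["fx"],s["fy"],s["cx"],s["cy"],np.round(s["extrinsics"],4).tolist())
print(robot.get_obs())
E
```

```text
bench.py
nudge.py
pics
top 455.8054263290009 455.8054263290009 255.15529949290212 195.18981628987956 [[-0.025, -0.9997, 0.0034, 0.0346], [-0.9792, 0.0238, -0.2017, 0.5992], [0.2016, -0.0084, -0.9794, 1.516], [0.0, 0.0, 0.0, 1.0]]
side 382.44585488722623 382.44585488722623 259.4159791260495 196.2023828396905 [[-0.6848, -0.7284, 0.0208, 0.4071], [-0.4512, 0.4014, -0.797, 0.3732], [0.5723, -0.5552, -0.6036, 1.2698], [0.0, 0.0, 0.0, 1.0]]
{'time': 0.1, 'joint_positions': array([-1.36611863e+00,  8.78955260e-02,  1.37206829e+00,  2.80095934e-05,
        1.68358366e+00, -1.03078647e-01]), 'qvel': array([ 0.0022447 , -0.00144389, -0.00194947, -0.00019385, -0.0013022 ,
        0.00081275]), 'joint_torque': array([ 1.42732722e-03, -3.41252625e+01, -3.03301013e+01,  7.20081059e-02,
        3.04207450e-02, -1.01140602e-04]), 'tool_pos': array([ 0.16652549, -0.52368481,  0.20443099]), 'ee_rot': array([-3.13965108e+00, -2.28833176e-04,  3.07759243e-01]), 'wrist_force': array([ 0.42859997, -0.00930121, -0.19673687]), 'wrist_torque': array([-0.00788209,  0.00882206,  0.01887807]), 'finger_force': 0.0, 'width': 0.09402276384923397}
```
View pics/top0.png

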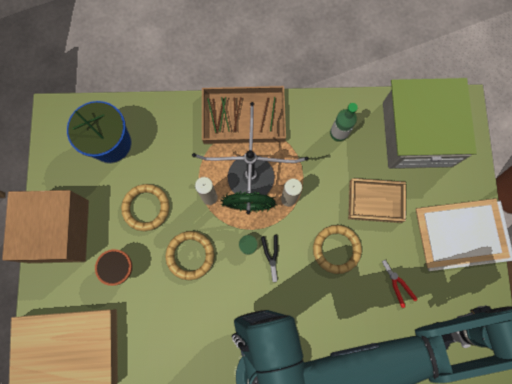

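View pics/side0.png

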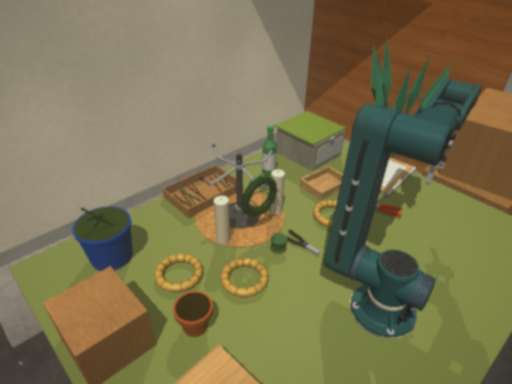

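The top view shows three straw wreaths at about (145,207), (190,255) and (338,248). The candles are at (204,184) and (293,185), and the tray is at (378,200). The fir branch points at the robot. I'll crop both views closer before measuring.

```bash
python3 - <<'E'
import cv2,numpy as np
t=cv2.imread("pics/top0.png")[85:235,180:420]; s=cv2.imread("pics/side0.png")[130:280,140:350]
cv2.imwrite("pics/c_top.png",cv2.resize(t,None,fx=3.3,fy=3.3,interpolation=cv2.INTER_CUBIC))
cv2.imwrite("pics/c_side.png",cv2.resize(s,None,fx=3.8,fy=3.8,interpolation=cv2.INTER_CUBIC))
E
```

View pics/c_top.png

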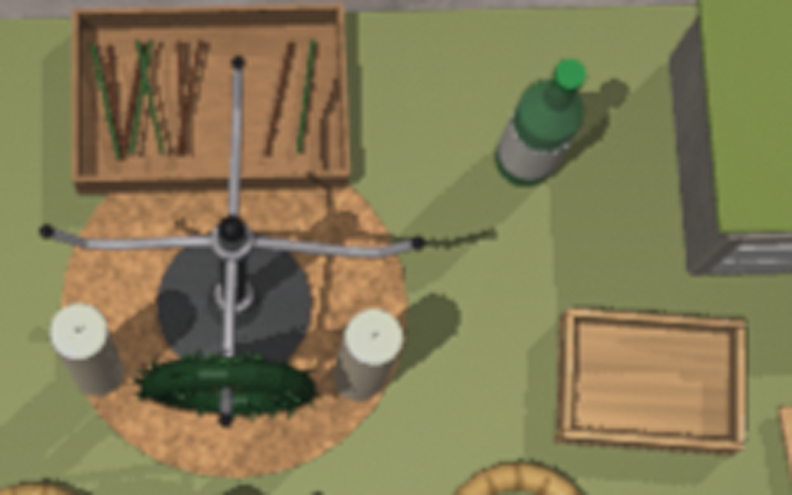

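View pics/c_side.png

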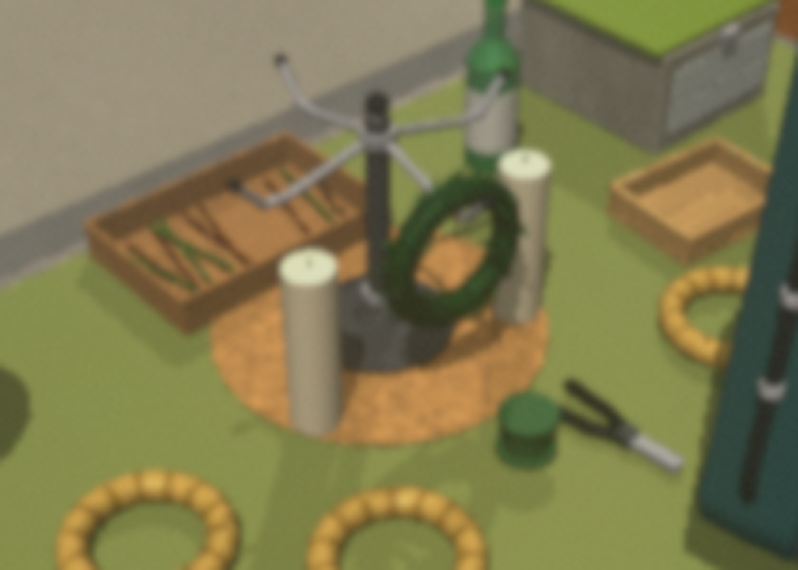

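The crops show two wooden boxes. The big one behind is full of twigs, so the small empty one on the right, at top pixels of about (378,200), is the tray. The black ball is at (250,155). The branch tips are at (194,155), (306,159), (252,104) and (248,212). Next I'll triangulate these.

```bash
cat > h.py <<'E'
import numpy as np,cv2
from bench import robot
def snap(n,name=None):
    s=robot.snapshot(n)
    if name: cv2.imwrite(f"pics/{name}.png",s["color"])
    s["K"]=np.array([[s["fx"],0,s["cx"]],[0,s["fy"],s["cy"]],[0,0,1]]);s["P"]=s["K"]@s["extrinsics"][:3];return s
def plane(s,px,z):
    R,t=s["extrinsics"][:3,:3],s["extrinsics"][:3,3];c=-R.T@t
    d=R.T@np.linalg.inv(s["K"])@np.r_[px,1];return c+d*(z-c[2])/d[2]
def tri(a,pa,b,pb):
    X=cv2.triangulatePoints(a["P"],b["P"],np.array(pa,float).reshape(2,1),np.array(pb,float).reshape(2,1)).ravel();X=X[:3]/X[3]
    e=max(np.linalg.norm((s["P"]@np.r_[X,1])[:2]/(s["P"]@np.r_[X,1])[2]-p) for s,p in((a,pa),(b,pb)));return X,e
def go(x,y,z,yaw=None):
    "rows needed: yaw turn first, then shift in the tool axes of the goal yaw"
    o=robot.get_obs();p=o["tool_pos"];y0=o["ee_rot"][2]
    if yaw is None: yaw=y0
    dy=(yaw-y0+np.pi/2)%np.pi-np.pi/2
    w=y0+dy;d=np.array([x,y,z])-p
    c,s=np.cos(w),np.sin(w);d=np.array([c*d[0]+s*d[1],s*d[0]-c*d[1],-d[2]])
    print("turn(tool)",round(-dy,3),"then shift",np.round(d,4),"len",np.linalg.norm(d).round(3),"q6",o["joint_positions"][5].round(2))
def blobs(s,lo,hi,amin=60):
    m=cv2.inRange(cv2.cvtColor(s["color"],cv2.COLOR_BGR2HSV),lo,hi)
    n,l,st,c=cv2.connectedComponentsWithStats(m);return m,[(st[i],c[i]) for i in range(1,n) if st[i,4]>amin],l
E
python3 - <<'E'
from h import *
T=snap("top");S=snap("side")
T["color"]=cv2.imread("pics/top0.png");S["color"]=cv2.imread("pics/side0.png")
ft=lambda u,v:(180+u/3.3,85+v/3.3);fs=lambda u,v:(140+u/3.8,130+v/3.8)
for n,a,b in(("candL",(79,330),(308,266)),("candR",(374,337),(524,164)),("ball",(232,230),(376,103)),("tip+y",(46,231),(233,184)),("tip-y",(417,243),(502,78)),("tip+x",(238,62),(280,60))):
    print(n,*tri(T,ft(*a),S,fs(*b)))
print("tip-x@.266",plane(T,ft(226,420),.266))
for n,p in(("TL",(569,312)),("TR",(746,319)),("BR",(742,448)),("BL",(559,440))): print("tray",n,plane(T,ft(*p),.045))
for s in(T,S):
    for (p) in ((145,207),(190,255),(338,248),(204,184),(293,185)) if s is T else ((178,257),): print(p,cv2.cvtColor(s["color"],cv2.COLOR_BGR2HSV)[p[1]-16 if s is T and p[0] not in(204,293) else p[1],p[0]])
    m,B,l=blobs(s,(15,110,110),(26,255,255),100)
    print([(b[0].tolist(),b[1].round(1)) for b in B])
    m,B,l=blobs(s,(20,8,180),(50,60,255),30)
    print('cream',[(b[0].tolist(),b[1].round(1)) for b in B])
E
```

```text
candL [0.60923243 0.18280282 0.197651  ] 0.2830726153583339
candR [ 0.59575192 -0.10001174  0.1972152 ] 0.32352574134087314
ball [0.67870489 0.03409358 0.28849548] 0.4985184094435694
tip+y [0.68936138 0.20649274 0.26261808] 0.38842188071053024
tip-y [ 0.67173338 -0.13862438  0.25425679] 0.24054581000751954
tip+x [0.85296748 0.02403514 0.25978677] 0.1729248146112626
tip-x@.266 [0.50627906 0.04271556 0.266     ]
tray TL [ 0.6511079  -0.32433839  0.045     ]
tray TR [ 0.63885912 -0.51276984  0.045     ]
tray BR [ 0.50029965 -0.49580778  0.045     ]
tray BL [ 0.51347116 -0.30443872  0.045     ]
(145, 207) [ 18 139 114]
(190, 255) [ 23 109 133]
(338, 248) [ 18 134 139]
(204, 184) [ 30  23 177]
(293, 185) [ 34  23 192]
[([253, 141, 45, 18, 431], array([274.1, 149.2])), ([205, 143, 44, 14, 383], array([226.9, 149.2])), ([199, 160, 97, 70, 1687], array([237.5, 201.1])), ([268, 162, 35, 39, 516], array([284.3, 175.5])), ([350, 179, 54, 42, 1617], array([376.9, 200.2])), ([121, 184, 48, 47, 933], array([144.6, 206.9])), ([416, 199, 92, 54, 569], array([469.8, 215.2])), ([313, 225, 49, 44, 742]
[... 519 characters left out ...]
 31, 35, 153], array([397.2, 175.1])), ([204, 166, 22, 16, 134], array([214.2, 173.8])), ([300, 166, 43, 60, 1292], array([321.9, 189. ])), ([163, 174, 73, 44, 1136], array([197.6, 193.3])), ([249, 190, 19, 16, 199], array([257.8, 198.1])), ([193, 204, 24, 40, 579], array([206.3, 222.8])), ([223, 210, 62, 38, 1203], array([256.4, 231.4])), ([154, 253, 59, 74, 1099], array([179.1, 276. ])), ([220, 257, 49, 40, 1015], array([243.9, 277.1])), ([43, 268, 104, 89, 5137], array([ 92.6, 310. ])), ([173, 345, 87, 39, 1823], array([216.9, 370. ]))]
cream [([382, 161, 24, 26, 227], array([391.1, 171.3])), ([272, 170, 12, 8, 75], array([277.6, 173.1])), ([214, 196, 14, 10, 107], array([220.6, 200.2]))]
```

```bash
python3 - <<'E'
from h import *
T=snap("top");S=snap("side")
ft=lambda u,v:(180+u/3.3,85+v/3.3);fs=lambda u,v:(140+u/3.8,130+v/3.8)
print("tray BL",tri(T,ft(559,440),S,fs(690,234)),"TL",tri(T,ft(569,312),S,fs(611,190)))
for a,b in(((144.6,206.9),(179.1,273)),((189.5,255.2),(244.2,277.1))): print("wreath",tri(T,a,S,b))
print("wr right @.015",plane(T,(338,248.5),.015))
go(.596,-.100,.28,-.15)
E
```

```text
tray BL (array([ 0.51312171, -0.30284332,  0.05082316]), np.float64(0.19889093482355366)) TL (array([ 0.65598078, -0.32776888,  0.02770535]), np.float64(0.2844024976224255))
wreath (array([0.57724793, 0.41310866, 0.00570178]), np.float64(0.5517148189801871))
wreath (array([0.40327882, 0.2534621 , 0.0078421 ]), np.float64(0.10068582165146711))
wr right @.015 [ 0.41292265 -0.26415894  0.015     ]
turn(tool) 0.458 then shift [ 0.3612 -0.4834 -0.0749] len 0.608 q6 -0.1
```

```bash
python3 nudge.py '.094 0 0 0 .1145;.094 0 0 0 .1145;.094 0 0 -.02 .1145;.094 0 0 -.02 .1145;.094 0 0 -.02 0'; python3 nudge.py '.094 .024 -.0322 -.001 0;.094 .024 -.0322 -.001 0;.094 .024 -.0322 -.001 0;.094 .024 -.0322 -.001 0;.094 .024 -.0322 -.001 0;.094 .024 -.0322 -.001 0;.094 .024 -.0322 -.001 0;.094 .024 -.0322 -.001 0;.094 .024 -.0322 -.001 0;.094 .024 -.0322 -.001 0;.094 .024 -.0322 -.001 0;.094 .024 -.0322 -.001 0;.094 .024 -.0322 -.001 0;.094 .024 -.0322 -.001 0;.094 .024 -.0322 -.001 0;.094 0 0 0 0'; python3 -c "
from h import *
go(.596,-.1,.166,-.15)"
```

```text
time: 0.72
tool_pos: [0.1665, -0.5238, 0.2656]
ee_rot: [-3.14, 0.001, -0.154]
wrist_force: [-0.4, 0.6, -0.3]
width: 0.0938
finger_force: 0.0
time: 2.05
tool_pos: [0.5983, -0.0949, 0.2785]
ee_rot: [-3.138, 0.001, -0.142]
wrist_force: [-0.8, -0.7, -0.6]
width: 0.094
finger_force: 0.0
turn(tool) 0.008 then shift [-0.0015  0.0054  0.1125] len 0.113 q6 1.46
```

```bash
python3 nudge.py '.094 -.0015 .0054 0 .008;.094 0 0 .028 0;.094 0 0 .028 0;.094 0 0 .028 0;.094 0 0 .028 0;.094 0 0 0 0;.04 0 0 0 0;.04 0 0 0 0;.04 0 0 0 0;.04 0 0 0 0;.04 0 0 0 0'
```

```text
time: 2.97
tool_pos: [0.5936, -0.1058, 0.1709]
ee_rot: [3.141, -0.004, -0.158]
wrist_force: [0.5, 0.9, -0.3]
width: 0.0643
finger_force: 0.3
```

```bash
python3 nudge.py '.04 0 0 0 0;.04 0 0 0 0;.04 0 0 -.008 0;.04 0 0 -.008 0'; python3 - <<'E'
from h import *
T=snap("top");S=snap("side")
cv2.imwrite("pics/p1.png",cv2.hconcat([cv2.resize(T["color"][100:260,170:400],None,fx=1.7,fy=1.7),cv2.resize(S["color"][130:290,140:350],(391,272))]))
go(.53,-.1,.2,-.15)
E
```

```text
time: 3.3
tool_pos: [0.5914, -0.1056, 0.183]
ee_rot: [3.141, 0.004, -0.158]
wrist_force: [-0.7, 0.1, -4.5]
width: 0.0567
finger_force: 29.5
turn(tool) -0.008 then shift [-0.0631  0.0035 -0.0145] len 0.065 q6 1.46
```

View pics/p1.png

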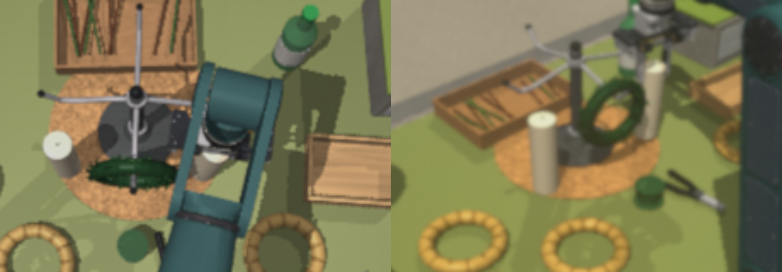

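Candle B is gripped, and the side view shows it upright and just off the mat. I'll pull it towards the robot, lift it and carry it to the tray.

```bash
python3 nudge.py '.04 -.016 0 0 0;.04 -.025 0 -.01 0;.04 -.025 0 -.02 0;.04 0 .02 -.03 0;.04 0 .025 -.03 0;.04 0 0 0 0'; python3 -c "
from h import *
go(.573,-.454,.27,-.15)"
```

```text
time: 3.9
tool_pos: [0.5213, -0.1441, 0.2813]
ee_rot: [3.135, -0.011, -0.163]
wrist_force: [0.5, -0.3, -2.3]
width: 0.0558
finger_force: 30.0
turn(tool) -0.013 then shift [0.0974 0.2987 0.0113] len 0.314 q6 1.36
```

```bash
python3 nudge.py '.04 .0107 .0332 0 0;.04 .0107 .0332 0 0;.04 .0107 .0332 0 0;.04 .0107 .0332 0 0;.04 .0107 .0332 0 0;.04 .0107 .0332 0 0;.04 .0107 .0332 0 0;.04 .0107 .0332 0 0;.04 .0107 .0332 0 0;.04 0 0 0 0;.04 0 0 0 0;.04 0 0 0 0'; python3 -c "
from h import *
go(.573,-.454,.2,-.15)"
```

```text
time: 4.9
tool_pos: [0.5683, -0.4495, 0.2726]
ee_rot: [-3.139, 0.002, -0.158]
wrist_force: [0.3, -0.4, -3.2]
width: 0.0559
finger_force: 30.0
turn(tool) -0.008 then shift [0.0053 0.0037 0.0726] len 0.073 q6 0.98
```

```bash
python3 nudge.py '.04 .0053 .0037 .03 0;.04 0 0 .03 0;.04 0 0 .025 0;.04 0 0 .008 0;.04 0 0 0 0;.04 0 0 0 0;.04 0 0 .003 0;.04 0 0 0 0'
```

```text
time: 5.57
tool_pos: [0.5739, -0.4548, 0.1817]
ee_rot: [3.139, -0.004, -0.158]
wrist_force: [0.2, 1.1, -3.8]
width: 0.0559
finger_force: 30.0
```

```bash
python3 nudge.py '.04 0 0 .002 0;.04 0 0 0 0;.04 0 0 0 0'
```

```text
time: 5.82
tool_pos: [0.5731, -0.4546, 0.1771]
ee_rot: [3.141, -0.001, -0.158]
wrist_force: [1.1, 0.0, -3.9]
width: 0.0555
finger_force: 30.0
```

```bash
python3 nudge.py '.04 0 0 .003 0;.04 0 0 0 0;.04 0 0 0 0'; python3 nudge.py '.04 0 0 .003 0;.04 0 0 0 0;.04 0 0 0 0'
```

```text
time: 6.07
tool_pos: [0.5731, -0.4547, 0.174]
ee_rot: [3.141, -0.001, -0.158]
wrist_force: [0.4, -0.4, -2.2]
width: 0.0557
finger_force: 30.0
time: 6.32
tool_pos: [0.5733, -0.4546, 0.174]
ee_rot: [3.14, -0.003, -0.158]
wrist_force: [-2.1, 1.6, 4.5]
width: 0.0558
finger_force: 30.0
```

```bash
python3 nudge.py '.072 0 0 0 0;.072 0 0 0 0;.072 0 0 0 0;.072 0 0 -.02 0;.072 0 0 -.035 0;.094 0 0 -.035 0;.094 0 0 -.035 0;.094 0 0 0 0'; python3 - <<'E'
from h import *
S=snap("side");T=snap("top")
cv2.imwrite("pics/p2.png",cv2.hconcat([cv2.resize(T["color"][100:260,170:420],None,fx=1.6,fy=1.6),cv2.resize(S["color"][130:290,140:370],(368,256))]))
go(.46,-.1,.31,0.1)
E
```

```text
time: 6.98
tool_pos: [0.5743, -0.4556, 0.3055]
ee_rot: [3.133, -0.013, -0.158]
wrist_force: [0.5, -0.6, 2.1]
width: 0.0888
finger_force: 0.0
turn(tool) -0.258 then shift [-0.0776 -0.3644 -0.0119] len 0.373 q6 0.98
```

View pics/p2.png

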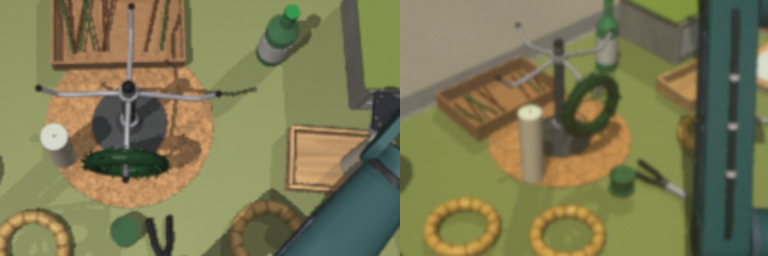

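The arm hides the candle just placed, but the force showed it touching the tray floor. I'll go for the other candle now and check both later.

```bash
python3 nudge.py '.094 0 0 0 -.086;.094 0 0 0 -.086;.094 0 0 0 -.086;.094 -.0086 -.0393 -.001 0;.094 -.0086 -.0393 -.001 0;.094 -.0086 -.0393 -.001 0;.094 -.0086 -.0393 -.001 0;.094 -.0086 -.0393 -.001 0;.094 -.0086 -.0393 -.001 0;.094 -.0086 -.0393 -.001 0;.094 -.0086 -.0393 -.001 0;.094 -.0086 -.0393 -.001 0;.094 0 0 0 0'; python3 -c "
from h import *
go(.609,.183,.29,.1)"
```

```text
time: 8.17
tool_pos: [0.4582, -0.1044, 0.3033]
ee_rot: [-3.138, 0.002, 0.107]
wrist_force: [-0.3, 0.4, -0.2]
width: 0.0938
finger_force: 0.0
turn(tool) 0.007 then shift [ 0.1787 -0.2709  0.0133] len 0.325 q6 1.12
```

```bash
python3 nudge.py '.094 0 -.0387 0 0;.094 0 -.0387 0 0;.094 .0198 -.0323 0 0;.094 .0198 -.0323 0 0;.094 .0198 -.0323 0 0;.094 .0298 -.0241 .002 0;.094 .0298 -.0241 .003 0;.094 .0298 -.0241 .003 0;.094 .0298 -.0241 .003 0;.094 0 0 0 0;.094 0 0 0 0'; python3 -c "
from h import *
go(.609,.183,.168,.1)"
```

```text
time: 9.08
tool_pos: [0.6117, 0.1776, 0.287]
ee_rot: [3.14, 0.01, 0.101]
wrist_force: [-0.2, 0.2, 0.2]
width: 0.0945
finger_force: 0.0
turn(tool) 0.001 then shift [-0.0021 -0.0057  0.119 ] len 0.119 q6 1.66
```

```bash
python3 nudge.py '.094 -.002 -.0057 0 0;.094 0 0 .03 0;.094 0 0 .03 0;.094 0 0 .03 0;.094 0 0 .029 0;.094 0 0 0 0;.04 0 0 0 0;.04 0 0 0 0;.04 0 0 0 0;.04 0 0 0 0;.04 0 0 0 0;.04 0 0 0 0;.04 0 0 0 0'; python3 nudge.py '.04 0 0 -.008 0;.04 0 0 -.008 0;.04 0 0 0 0'
```

```text
time: 10.17
tool_pos: [0.6095, 0.1831, 0.1758]
ee_rot: [-3.141, -0.002, 0.1]
wrist_force: [0.6, 1.2, 3.0]
width: 0.0557
finger_force: 29.9
time: 10.42
tool_pos: [0.6094, 0.1824, 0.1917]
ee_rot: [3.141, -0.001, 0.1]
wrist_force: [0.7, 0.8, -4.2]
width: 0.056
finger_force: 29.9
```

```bash
python3 nudge.py '.04 -.02 0 0 0;.04 -.03 0 -.01 0;.04 -.035 0 -.02 0;.04 -.035 0 -.02 0;.04 -.03 0 -.025 0;.04 -.03 0 -.025 0;.04 0 0 0 0'; python3 -c "
from h import *
go(.43,-.2,.29,-.05)"
```

```text
time: 11.0
tool_pos: [0.427, 0.1647, 0.2979]
ee_rot: [-3.14, -0.009, 0.101]
wrist_force: [1.1, -0.1, -3.2]
width: 0.0559
finger_force: 30.0
turn(tool) 0.151 then shift [0.0212 0.3641 0.0079] len 0.365 q6 1.71
```

```bash
python3 nudge.py '.04 0 0 0 .075;.04 0 0 0 .076;.04 .0023 .0404 0 0;.04 .0023 .0404 0 0;.04 .0023 .0404 0 0;.04 .0023 .0404 0 0;.04 .0023 .0404 0 0;.04 .0023 .0404 0 0;.04 .0023 .0404 0 0;.04 .0023 .0404 0 0;.04 .0023 .0404 0 0;.04 0 0 0 0'; python3 -c "
from h import *
go(.579,-.364,.29,-.05)"
```

```text
time: 12.0
tool_pos: [0.4309, -0.207, 0.2886]
ee_rot: [3.137, 0.003, -0.061]
wrist_force: [0.2, 1.0, -4.0]
width: 0.0554
finger_force: 30.0
turn(tool) -0.011 then shift [ 0.1557  0.1494 -0.0014] len 0.216 q6 1.07
```

```bash
python3 nudge.py '.04 .026 .0249 0 0;.04 .026 .0249 0 0;.04 .026 .0249 0 0;.04 .026 .0249 0 0;.04 .026 .0249 0 0;.04 .026 .0249 0 0;.04 0 0 0 0;.04 0 0 0 0;.04 0 0 0 0'; python3 -c "
from h import *
go(.579,-.364,.185,-.05)
snap('top','p3')"
```

```text
time: 12.75
tool_pos: [0.5799, -0.3566, 0.2887]
ee_rot: [-3.14, 0.003, -0.051]
wrist_force: [0.1, 0.1, -3.2]
width: 0.0556
finger_force: 30.0
turn(tool) -0.001 then shift [-0.0006  0.0074  0.1037] len 0.104 q6 0.99
```

View pics/p3.png

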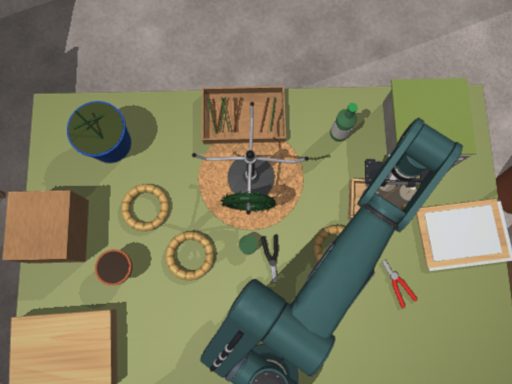

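The gripper is over the tray's near half, and the other things haven't moved. Lowering the candle.

```bash
python3 nudge.py '.04 0 .006 .03 0;.04 0 0 .03 0;.04 0 0 .03 0;.04 0 0 .01 0;.04 0 0 0 0;.04 0 0 .003 0;.04 0 0 0 0;.04 0 0 0 0'; python3 nudge.py '.04 0 0 .003 0;.04 0 0 0 0;.04 0 0 0 0'
```

```text
time: 13.47
tool_pos: [0.5806, -0.3634, 0.191]
ee_rot: [3.138, -0.005, -0.051]
wrist_force: [0.8, -1.0, -3.6]
width: 0.0552
finger_force: 30.0
time: 13.72
tool_pos: [0.5799, -0.3629, 0.185]
ee_rot: [3.141, -0.001, -0.051]
wrist_force: [0.5, 0.2, -4.0]
width: 0.0557
finger_force: 30.0
```

```bash
python3 nudge.py '.04 0 0 .003 0;.04 0 0 0 0;.04 0 0 0 0'; python3 nudge.py '.04 0 0 .003 0;.04 0 0 0 0;.04 0 0 0 0'
```

```text
time: 13.97
tool_pos: [0.5796, -0.3627, 0.1809]
ee_rot: [-3.141, 0.001, -0.051]
wrist_force: [-0.9, -0.2, -4.3]
width: 0.0555
finger_force: 30.0
time: 14.22
tool_pos: [0.5801, -0.3629, 0.1806]
ee_rot: [3.14, -0.002, -0.051]
wrist_force: [-1.1, 0.5, 4.4]
width: 0.0557
finger_force: 30.0
```

```bash
python3 nudge.py '.07 0 0 0 0;.07 0 0 0 0;.07 0 0 0 0;.07 0 0 -.02 0;.07 0 0 -.035 0;.07 0 0 -.035 0;.07 0 0 -.035 0;.07 0 0 0 -.1207;.07 0 0 0 -.1207;.07 0 0 0 -.1207;.07 0 0 0 -.1207;.07 0 0 0 -.1207;.07 0 0 0 -.1207;.07 0 0 0 -.1207;.07 0 0 0 -.1207;.07 0 0 0 -.1207;.07 0 0 0 -.1207;.07 0 0 0 -.1207;.07 0 0 0 -.1207;.07 0 0 0 -.1207'; python3 -c "
from h import *
go(.6735,-.0908,.31,1.518)"
```

```text
time: 15.88
tool_pos: [0.5798, -0.3629, 0.303]
ee_rot: [-3.141, 0.0, 1.524]
wrist_force: [0.1, -0.2, 0.1]
width: 0.0699
finger_force: 0.0
turn(tool) 0.006 then shift [ 0.2767  0.0792 -0.007 ] len 0.288 q6 -0.6
```

```bash
python3 nudge.py '.05 .0346 .0099 -.001 0;.05 .0346 .0099 -.001 0;.05 .0346 .0099 -.001 0;.05 .0346 .0099 -.001 0;.05 .0346 .0099 -.001 0;.05 .0346 .0099 -.001 0;.05 .0346 .0099 -.001 0;.05 .0346 .0099 0 0;.05 0 0 0 0;.05 0 0 0 0'; python3 -c "
from h import *
go(.6735,-.0908,.207,1.518)
snap('top','p4');snap('side','p4s')"
```

```text
time: 16.72
tool_pos: [0.674, -0.0884, 0.3098]
ee_rot: [-3.141, 0.0, 1.522]
wrist_force: [0.1, -0.5, 0.1]
width: 0.0499
finger_force: 0.0
turn(tool) 0.004 then shift [-0.0024 -0.0003  0.1028] len 0.103 q6 -0.16
```

View pics/p4.png

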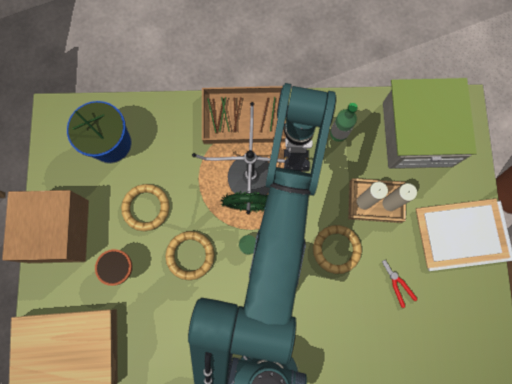

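Both candles stand upright in the tray, with their tops at about (379,190) and (408,192). Next I'll straddle the bare branch and turn the stand clockwise.

```bash
python3 nudge.py '.05 -.002 0 .034 .004;.05 0 0 .034 0;.05 0 0 .034 0;.05 0 0 0 0;.015 0 0 0 0;.015 0 0 0 0;.015 0 0 0 0;.015 0 0 0 0;.015 0 0 0 0'; python3 nudge.py '.015 .0008 -.0146 0 .117;.015 .0008 -.0146 0 .117;.015 .0008 -.0146 0 .117;.015 .0008 -.0146 0 .117;.015 .0008 -.0146 0 .117;.015 .0008 -.0146 0 .117;.015 0 0 0 0;.015 0 0 0 0'; python3 -c "
from h import *
o=robot.get_obs();a=o['ee_rot'][2]+np.pi
print('aim',.68+.125*np.cos(a),.034+.125*np.sin(a));go(.555,.034,.207,0)"
```

```text
time: 17.57
tool_pos: [0.6746, -0.093, 0.2117]
ee_rot: [3.136, 0.001, 1.514]
wrist_force: [0.2, 0.4, -0.3]
width: 0.0201
finger_force: 0.0
time: 18.23
tool_pos: [0.5946, -0.0584, 0.2101]
ee_rot: [3.14, -0.001, 0.816]
wrist_force: [-0.4, 0.9, 0.5]
width: 0.0152
finger_force: 0.3
aim 0.5943427416693707 -0.057037542230004415
turn(tool) 0.816 then shift [-0.0396 -0.0924  0.0031] len 0.101 q6 0.56
```

```bash
python3 nudge.py '.015 .0009 -.0146 0 .1166;.015 .0009 -.0146 0 .1166;.015 .0009 -.0146 0 .1166;.015 .0009 -.0146 0 .1166;.015 .0009 -.0146 0 .1166;.015 .0009 -.0146 0 .1166;.015 .0009 -.0146 0 .1166;.015 0 0 0 0;.015 0 0 0 0'; python3 -c "
from h import *
go(.555,.034,.207,0)"
```

```text
time: 18.98
tool_pos: [0.5563, 0.0332, 0.2089]
ee_rot: [3.142, -0.001, 0.002]
wrist_force: [0.9, -0.4, 0.2]
width: 0.0148
finger_force: 0.3
turn(tool) 0.002 then shift [-0.0013 -0.0008  0.0019] len 0.002 q6 1.53
```

```bash
python3 nudge.py '.06 0 0 0 0;.06 0 0 0 0;.06 0 0 0 0;.06 0 0 -.035 0;.06 0 0 -.035 0;.06 0 0 -.035 0;.06 -.04 0 0 0;.06 -.04 0 0 0;.06 -.04 0 0 0;.06 0 0 0 0'; cat >> h.py <<'E'
def wreaths():
    "centres of flat wreaths: straw mask, ring-sized blobs, top view, circle fitted to outer contour cast on z=.015"
    T=snap("top");m,B,l=blobs(T,(13,95,70),(27,255,255),200)
    m=cv2.morphologyEx(m,cv2.MORPH_CLOSE,np.ones((5,5)));cs,_=cv2.findContours(m,cv2.RETR_EXTERNAL,cv2.CHAIN_APPROX_NONE)
    for c in cs:
        (u,v),r=cv2.minEnclosingCircle(c)
        if 18<r<34: print("ring?",(round(u),round(v)),"r",round(r,1),"bbox",cv2.boundingRect(c),plane(T,(u,v),.015).round(4))
    return T
E
python3 - <<'E'
from h import *
T=wreaths();cv2.imwrite("pics/p5.png",cv2.resize(T["color"][90:290,110:370],None,fx=2.5,fy=2.5))
S=snap("side","p5s")
E
```

```text
time: 19.82
tool_pos: [0.4302, 0.0333, 0.3146]
ee_rot: [3.141, 0.0, -0.004]
wrist_force: [1.0, -0.6, 0.3]
width: 0.0601
finger_force: 0.0
ring? (111, 267) r 18.9 bbox (94, 249, 25, 37) [0.3698 0.521  0.015 ]
ring? (327, 255) r 24.9 bbox (303, 231, 49, 50) [ 0.3903 -0.2259  0.015 ]
ring? (189, 255) r 25.1 bbox (165, 231, 50, 49) [0.4033 0.2534 0.015 ]
ring? (145, 207) r 24.6 bbox (121, 184, 49, 48) [0.5753 0.4107 0.015 ]
ring? (377, 200) r 33.9 bbox (348, 178, 58, 45) [ 0.5817 -0.4125  0.015 ]
```

View pics/p5.png

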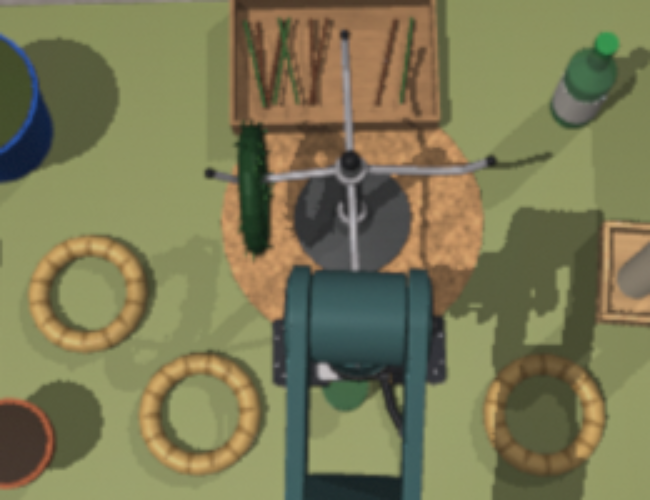

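The fir wreath is now on the left (+y) and a bare branch points at the robot. The right wreath was knocked to (327,255), about (0.390, -0.226). I'll take the wreath at (0.403, 0.253) first, gripping it at its -y side.

```bash
python3 nudge.py '.07 -.005 -.03 .025 0;.07 -.005 -.03 .025 0;.07 -.005 -.03 .025 0;.07 -.005 -.03 .025 0;.07 -.005 -.03 .025 0;.07 0 0 .03 0;.07 0 0 .03 0;.07 0 0 0 0;.07 0 0 0 0'; python3 -c "
from h import *
go(.4033,.1834,.006,0)"
```

```text
time: 20.67
tool_pos: [0.4107, 0.1833, 0.1267]
ee_rot: [3.14, 0.004, -0.004]
wrist_force: [0.2, 0.4, 0.2]
width: 0.0701
finger_force: 0.0
turn(tool) -0.004 then shift [-7.400e-03 -1.000e-04  1.207e-01] len 0.121 q6 1.87
```

```bash
python3 nudge.py '.07 -.0074 0 .03 -.004;.07 0 0 .03 0;.07 0 0 .03 0;.07 0 0 .02 0;.07 0 0 .008 0;.07 0 0 0 0;.07 0 0 0 0'; python3 -c "
from h import *
go(.4033,.1834,.006,0)"
```

```text
time: 21.25
tool_pos: [0.4058, 0.1839, 0.0125]
ee_rot: [-3.141, -0.003, -0.001]
wrist_force: [0.2, -0.6, 0.8]
width: 0.0703
finger_force: 0.0
turn(tool) -0.001 then shift [-0.0025  0.0005  0.0065] len 0.007 q6 1.87
```

```bash
python3 nudge.py '.07 -.002 0 .007 0;.07 0 0 0 0;.01 0 0 0 0;.01 0 0 0 0;.01 0 0 0 0;.01 0 0 0 0;.01 0 0 0 0;.01 0 0 0 0;.01 0 0 0 0'; python3 nudge.py '.01 0 0 -.02 0;.01 0 0 -.03 0;.01 0 0 -.04 0;.01 0 0 -.04 0;.01 0 0 -.04 0;.01 0 0 -.04 0;.01 0 0 -.04 0;.01 0 0 -.04 0;.01 0 0 0 0;.01 0 0 0 0'; python3 - <<'E'
from h import *
T=snap("top");S=snap("side")
cv2.imwrite("pics/p6.png",cv2.hconcat([cv2.resize(T["color"][130:290,110:310],None,fx=1.9,fy=1.9),cv2.resize(S["color"][130:320,140:340],(320,304))]))
E
```

```text
time: 22.0
tool_pos: [0.4018, 0.1837, 0.0036]
ee_rot: [-3.142, -0.0, -0.0]
wrist_force: [-0.4, 0.4, 1.0]
width: 0.0311
finger_force: 28.3
time: 22.83
tool_pos: [0.4027, 0.1838, 0.296]
ee_rot: [-3.14, -0.005, -0.0]
wrist_force: [-0.4, -0.4, -1.5]
width: 0.0304
finger_force: 32.2
```

View pics/p6.png

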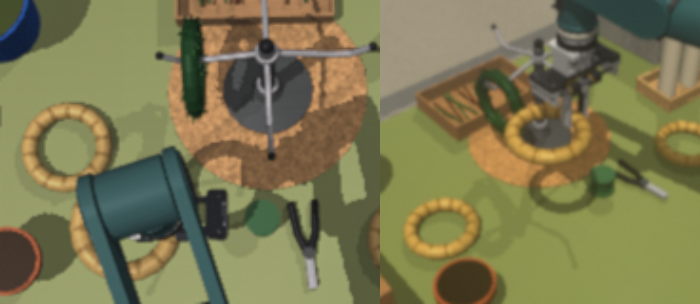

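The wreath is held level. Next I'll carry it so the branch tip comes up through its hole.

```bash
python3 nudge.py '.01 0 .02 -.006 0;.01 .0138 .0333 0 0;.01 .0138 .0333 0 0;.01 .0138 .0333 0 0;.01 .0138 .0333 0 0;.01 .0138 .0333 0 0;.01 .0138 .0333 0 0;.01 0 0 0 0;.01 0 0 0 0;.01 0 0 0 0'; python3 - <<'E'
from h import *
go(.485,-.036,.24,0)
T=snap("top");S=snap("side")
cv2.imwrite("pics/p7.png",cv2.hconcat([cv2.resize(T["color"][130:290,160:360],None,fx=1.9,fy=1.9),cv2.resize(S["color"][130:270,180:340],(347,304))]))
E
```

```text
time: 23.77
tool_pos: [0.4835, -0.0359, 0.2971]
ee_rot: [-3.14, 0.005, -0.001]
wrist_force: [-0.1, -0.4, -0.8]
width: 0.0307
finger_force: 30.5
turn(tool) -0.001 then shift [0.0015 0.0001 0.0571] len 0.057 q6 1.38
```

View pics/p7.png

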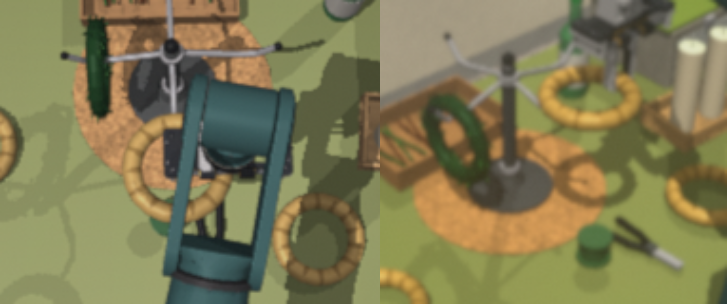

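The wreath is level above the tip, and the branch leads into its far edge. Lowering.

```bash
python3 nudge.py '.01 .001 0 .02 0;.01 0 0 .02 0;.01 0 0 .012 0;.01 0 0 0 0;.01 0 0 0 0'; python3 nudge.py '.01 0 0 .004 0;.01 0 0 0 0;.01 0 0 .004 0;.01 0 0 0 0'; python3 nudge.py '.01 0 0 .004 0;.01 0 0 0 0'
```

```text
time: 24.28
tool_pos: [0.4848, -0.0353, 0.247]
ee_rot: [-3.141, 0.001, 0.001]
wrist_force: [-0.3, -0.1, -0.4]
width: 0.0307
finger_force: 30.5
time: 24.62
tool_pos: [0.4854, -0.0362, 0.2395]
ee_rot: [3.141, -0.0, -0.0]
wrist_force: [0.4, -0.0, -2.1]
width: 0.0307
finger_force: 30.5
time: 24.78
tool_pos: [0.4855, -0.0362, 0.2352]
ee_rot: [-3.142, -0.0, -0.0]
wrist_force: [-0.3, 0.2, 0.1]
width: 0.0307
finger_force: 30.5
```

```bash
python3 nudge.py '.01 .001 0 .009 0;.01 .0015 0 .009 0;.01 0 0 0 0'; python3 nudge.py '.01 .003 0 .009 0;.01 .004 0 .008 0;.01 0 0 0 0;.01 0 0 0 0';  python3 - <<'E'
from h import *
T=snap("top");S=snap("side")
cv2.imwrite("pics/p8.png",cv2.hconcat([cv2.resize(T["color"][130:290,160:360],None,fx=1.9,fy=1.9),cv2.resize(S["color"][130:270,180:340],(347,304))]))
E
```

```text
time: 25.03
tool_pos: [0.4875, -0.0361, 0.2152]
ee_rot: [-3.141, 0.002, -0.001]
wrist_force: [0.7, -0.3, -1.2]
width: 0.0306
finger_force: 30.7
time: 25.37
tool_pos: [0.4953, -0.036, 0.1996]
ee_rot: [-3.141, 0.0, -0.0]
wrist_force: [2.3, 0.9, 0.1]
width: 0.0303
finger_force: 30.3
```

View pics/p8.png

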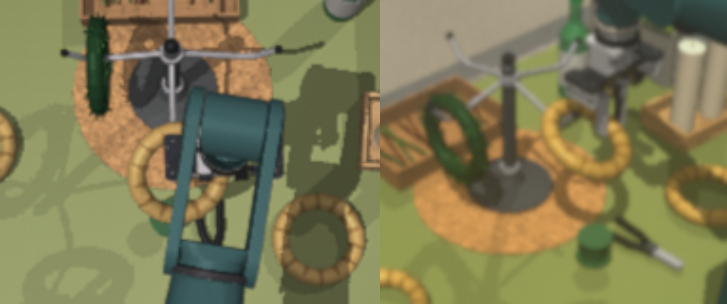

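It works: the wreath tilts about the rod while I hold its side. I'll go a little further and then let go.

```bash
python3 nudge.py '.01 .005 0 .008 0;.01 .006 0 .007 0;.01 0 0 0 0;.01 0 0 0 0'; python3 nudge.py '.06 0 0 0 0;.06 0 0 0 0;.06 -.005 0 0 0;.06 -.03 0 0 0;.06 -.04 0 0 0;.06 -.03 0 -.02 0;.06 0 0 -.035 0;.06 0 0 -.035 0;.06 0 .03 -.035 0;.06 0 .04 0 0;.06 0 .04 0 0;.06 0 .04 0 0;.06 0 0 0 0;.06 0 0 0 0'; python3 - <<'E'
from h import *
T=wreaths();S=snap("side")
cv2.imwrite("pics/p9.png",cv2.hconcat([cv2.resize(T["color"][130:290,160:360],None,fx=1.9,fy=1.9),cv2.resize(S["color"][130:270,180:340],(347,304))]))
E
```

```text
time: 25.8
tool_pos: [0.5077, -0.0362, 0.1856]
ee_rot: [-3.142, -0.003, -0.001]
wrist_force: [4.1, -0.6, 3.9]
width: 0.0294
finger_force: 30.1
time: 26.97
tool_pos: [0.3995, -0.1844, 0.3057]
ee_rot: [-3.14, 0.004, -0.004]
wrist_force: [0.3, 0.2, 0.1]
width: 0.0601
finger_force: 0.0
ring? (331, 263) r 22.2 bbox (311, 252, 41, 29) [ 0.364  -0.2359  0.015 ]
ring? (385, 211) r 21.0 bbox (364, 200, 42, 23) [ 0.5403 -0.4386  0.015 ]
ring? (145, 207) r 24.6 bbox (121, 184, 49, 48) [0.5753 0.4107 0.015 ]
ring? (376, 190) r 28.9 bbox (349, 178, 56, 28) [ 0.6177 -0.4147  0.015 ]
```

View pics/p9.png

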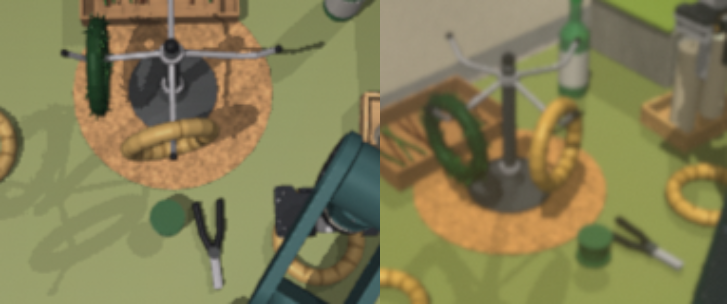

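The first wreath hangs on the branch, seen at (172,140) in the crop. I've viewed 13 pictures, so from here I measure by numbers and keep the last view for the end. Now I'll find the -y branch tip.

```bash
cat >> h.py <<'E'
def tips(s=None):
    "dark balls near the expected branch tips (top view), cast on z=.264 (two-view height), as angles about the axis"
    T=s or snap("top");g=cv2.cvtColor(T["color"],cv2.COLOR_BGR2GRAY)
    for a in(0,90,-90,180):
        X=np.array([.68+.172*np.cos(np.radians(a)),.034+.172*np.sin(np.radians(a)),.264,1]);p=T["P"]@X;u,v=(p[:2]/p[2]).round().astype(int)
        w=g[v-10:v+11,u-10:u+11].astype(int);m=(w<60).astype(np.uint8);n,l,st,c=cv2.connectedComponentsWithStats(m)
        for i in range(1,n):
            if 4<=st[i,4]<=40:
                q=plane(T,c[i]+[u-10,v-10],.264)[:2]-[.68,.034];print(a,"area",st[i,4],"ang",np.degrees(np.arctan2(q[1],q[0])).round(1),"r",np.linalg.norm(q).round(3))
E
python3 - <<'E'
from h import *
tips();go(.68,-.091,.31,1.57)
E
```

```text
0 area 7 ang -0.2 r 0.173
90 area 8 ang 89.9 r 0.172
-90 area 12 ang -90.7 r 0.172
180 area 9 ang 179.6 r 0.173
turn(tool) -1.569 then shift [ 0.0913  0.2795 -0.0031] len 0.294 q6 1.01
```

```bash
python3 nudge.py '.05 0 0 0 -.1207;.05 0 0 0 -.1207;.05 0 0 0 -.1207;.05 0 0 0 -.1207;.05 0 0 0 -.1207;.05 0 0 0 -.1207;.05 0 0 0 -.1207;.05 0 0 0 -.1207;.05 0 0 0 -.1207;.05 0 0 0 -.1207;.05 0 0 0 -.1207;.05 0 0 0 -.1207;.05 0 0 0 -.1207'; python3 nudge.py '.05 0 .035 -.001 0;.05 0 .035 -.001 0;.05 0 .035 -.001 0;.05 0 .035 0 0;.05 .0228 .035 0 0;.05 .0228 .035 0 0;.05 .0228 .035 0 0;.05 .0228 .035 0 0;.05 0 0 0 0;.05 0 0 0 0';python3 -c "
from h import *
go(.679,-.091,.207,1.56)"
```

```text
time: 28.2
tool_pos: [0.4009, -0.1814, 0.3074]
ee_rot: [3.141, 0.0, 1.578]
wrist_force: [0.5, 0.2, 0.5]
width: 0.0502
finger_force: 0.0
time: 29.03
tool_pos: [0.6818, -0.089, 0.3066]
ee_rot: [-3.136, -0.001, 1.575]
wrist_force: [0.0, 0.3, 0.5]
width: 0.0503
finger_force: 0.0
turn(tool) 0.015 then shift [-0.0021 -0.0028  0.0996] len 0.1 q6 -0.22
```

```bash
python3 nudge.py '.05 -.0021 -.0028 .033 .015;.05 0 0 .033 0;.05 0 0 .033 0;.05 0 0 0 0;.015 0 0 0 0;.015 0 0 0 0;.015 0 0 0 0;.015 0 0 0 0;.015 0 0 0 0'; python3 nudge.py '.015 .0001 -.005 0 .04;.015 .0004 -.00974 0 .078;.015 .0004 -.00974 0 .078;.015 .0004 -.00974 0 .078;.015 .0004 -.00974 0 .078;.015 .0004 -.00974 0 .078;.015 .0004 -.00974 0 .078;.015 .0004 -.00974 0 .078;.015 .0004 -.00974 0 .078;.015 .0004 -.00974 0 .078;.015 0 0 0 0'; python3 -c "
from h import *
o=robot.get_obs();a=o['ee_rot'][2]+np.pi
print('aim',.68+.125*np.cos(a),.034+.125*np.sin(a));go(.555,.034,.207,0)"
```

```text
time: 29.78
tool_pos: [0.6789, -0.0953, 0.2143]
ee_rot: [3.136, 0.001, 1.554]
wrist_force: [-0.1, -0.5, -0.1]
width: 0.0199
finger_force: 0.0
time: 30.7
tool_pos: [0.5936, -0.0596, 0.2129]
ee_rot: [3.14, -0.001, 0.811]
wrist_force: [-1.9, 1.4, 1.5]
width: 0.0151
finger_force: 1.2
aim 0.5939480959576217 -0.0566646006481102
turn(tool) 0.811 then shift [-0.0386 -0.0936  0.0059] len 0.101 q6 0.56
```

```bash
python3 nudge.py '.015 .0006 -.0102 0 .081;.015 .0006 -.0102 0 .081;.015 .0006 -.0102 0 .081;.015 .0006 -.0102 0 .081;.015 .0006 -.0102 0 .081;.015 .0006 -.0102 0 .081;.015 .0006 -.0102 0 .081;.015 .0006 -.0102 0 .081;.015 .0006 -.0102 0 .081;.015 .0006 -.0102 0 .081;.015 0 0 0 0;.015 0 0 0 0'; python3 nudge.py '.06 0 0 0 0;.06 0 0 0 0;.06 0 0 0 0;.06 0 0 -.035 0;.06 0 0 -.035 0;.06 0 0 -.035 0;.06 -.04 0 0 0;.06 -.04 0 0 0;.06 -.04 0 0 0;.06 0 0 0 0;.06 0 0 0 0'; python3 - <<'E'
from h import *
T=wreaths();tips(T);cv2.imwrite("pics/p10.png",T["color"]);snap("side","p10s")
E
```

```text
time: 31.7
tool_pos: [0.557, 0.0319, 0.2118]
ee_rot: [-3.141, -0.001, 0.006]
wrist_force: [-0.5, 0.4, 0.8]
width: 0.0154
finger_force: 0.4
time: 32.62
tool_pos: [0.4352, 0.031, 0.3171]
ee_rot: [3.141, -0.003, 0.002]
wrist_force: [0.7, -0.2, -0.7]
width: 0.06
finger_force: 0.0
ring? (111, 266) r 18.8 bbox (94, 249, 25, 36) [0.3705 0.5226 0.015 ]
ring? (327, 255) r 24.8 bbox (303, 231, 49, 50) [ 0.3899 -0.2248  0.015 ]
ring? (145, 207) r 24.5 bbox (121, 184, 49, 48) [0.5754 0.4112 0.015 ]
ring? (377, 200) r 33.8 bbox (348, 178, 58, 45) [ 0.5812 -0.4124  0.015 ]
0 area 8 ang 1.9 r 0.172
90 area 8 ang 91.6 r 0.172
-90 area 11 ang -88.6 r 0.172
```

The stand is turned, with the facing branch at about -178°. Next is the wreath at (0.390, -0.225).

```bash
python3 nudge.py '.07 -.005 .0363 .018 0;.07 -.005 .0363 .018 0;.07 -.005 .0363 .018 0;.07 -.005 .0363 .018 0;.07 -.005 .0363 .018 0;.07 -.005 .0363 .018 0;.07 -.005 .0363 .018 0;.07 -.005 .0363 .018 0;.07 -.005 .0363 .018 0;.07 0 0 .03 0;.07 0 0 0 0;.07 0 0 0 0'; python3 - <<'E'
from h import *
go(.39,-.2955,.004,0)
E
```

```text
time: 33.72
tool_pos: [0.3913, -0.2952, 0.1218]
ee_rot: [-3.137, 0.004, 0.001]
wrist_force: [0.4, 0.6, 0.8]
width: 0.0701
finger_force: 0.0
turn(tool) 0.001 then shift [-0.0013  0.0003  0.1178] len 0.118 q6 0.81
```

```bash
python3 nudge.py '.07 -.0013 0 .03 0;.07 0 0 .03 0;.07 0 0 .03 0;.07 0 0 .02 0;.07 0 0 0 0;.07 0 0 0 0'; python3 - <<'E'
from h import *
go(.39,-.2955,.004,0)
E
```

```text
time: 34.22
tool_pos: [0.3918, -0.2952, 0.0152]
ee_rot: [3.141, -0.001, 0.004]
wrist_force: [-1.1, 0.3, 0.4]
width: 0.0699
finger_force: 0.0
turn(tool) 0.004 then shift [-0.0018  0.0003  0.0112] len 0.011 q6 0.81
```

```bash
python3 nudge.py '.07 -.0018 0 .0105 0;.07 0 0 0 0;.01 0 0 0 0;.01 0 0 0 0;.01 0 0 0 0;.01 0 0 0 0;.01 0 0 0 0;.01 0 0 0 0;.01 0 0 0 0'; python3 nudge.py '.01 0 0 -.02 0;.01 0 0 -.03 0;.01 0 0 -.04 0;.01 0 0 -.04 0;.01 0 0 -.04 0;.01 0 0 -.04 0;.01 0 0 -.04 0;.01 0 0 -.04 0;.01 0 0 -.005 0;.01 0 0 0 0'; python3 - <<'E'
from h import *
go(.485,-.040,.3,0)
E
```

```text
time: 34.97
tool_pos: [0.3889, -0.2955, 0.0038]
ee_rot: [3.141, -0.0, 0.002]
wrist_force: [0.8, 0.2, 0.8]
width: 0.0294
finger_force: 28.5
time: 35.8
tool_pos: [0.3898, -0.2966, 0.3022]
ee_rot: [3.136, -0.005, 0.002]
wrist_force: [0.8, 0.6, -1.6]
width: 0.0291
finger_force: 28.5
turn(tool) 0.002 then shift [ 0.0952 -0.2566  0.0022] len 0.274 q6 0.8
```

```bash
python3 nudge.py '.01 .01 -.0321 0 0;.01 .01 -.0321 0 0;.01 .01 -.0321 0 0;.01 .013 -.0321 0 0;.01 .013 -.0321 0 0;.01 .013 -.0321 0 0;.01 .013 -.0321 0 0;.01 .013 -.0321 0 0;.01 0 0 0 0;.01 0 0 0 0;.01 0 0 0 0'; python3 - <<'E'
from h import *
go(.486,-.040,.24,0)
E
```

```text
time: 36.72
tool_pos: [0.4826, -0.0388, 0.2963]
ee_rot: [3.141, 0.004, 0.002]
wrist_force: [-0.5, -0.7, -0.6]
width: 0.0291
finger_force: 28.5
turn(tool) 0.002 then shift [0.0034 0.0012 0.0563] len 0.056 q6 1.37
```

```bash
python3 nudge.py '.01 .003 .001 .02 0;.01 0 0 .02 0;.01 0 0 .012 0;.01 0 0 0 0;.01 0 0 .004 0;.01 0 0 0 0;.01 0 0 .004 0;.01 0 0 0 0'; python3 nudge.py '.01 0 0 .003 0;.01 .001 0 .009 0;.01 .0015 0 .009 0;.01 0 0 0 0;.01 0 0 0 0'; python3 nudge.py '.01 .003 0 .009 0;.01 .004 0 .008 0;.01 0 0 0 0;.01 0 0 0 0'
```

```text
time: 37.38
tool_pos: [0.4866, -0.0397, 0.239]
ee_rot: [3.141, -0.001, 0.002]
wrist_force: [-0.1, -1.2, -0.9]
width: 0.0294
finger_force: 28.5
time: 37.8
tool_pos: [0.4893, -0.0392, 0.217]
ee_rot: [-3.141, -0.0, 0.002]
wrist_force: [3.3, 1.4, -0.4]
width: 0.0285
finger_force: 30.0
time: 38.13
tool_pos: [0.4959, -0.0394, 0.1997]
ee_rot: [-3.141, 0.001, 0.002]
wrist_force: [1.5, 1.5, 0.6]
width: 0.0281
finger_force: 30.0
```

```bash
python3 nudge.py '.01 .005 0 .008 0;.01 .006 0 .007 0;.01 0 0 0 0;.01 0 0 0 0'; python3 nudge.py '.06 0 0 0 0;.06 0 0 0 0;.06 -.005 0 0 0;.06 -.03 0 0 0;.06 -.04 0 0 0;.06 -.03 0 -.02 0;.06 0 0 -.035 0;.06 0 0 -.035 0;.06 0 .03 -.035 0;.06 0 .04 0 0;.06 0 .04 0 0;.06 0 .04 0 0;.06 0 0 0 0;.06 0 0 0 0'; cat >> h.py <<'E'
def hung(T=None,S=None):
    "straw blobs near the stand in both views: box and centroid"
    for s,(x0,y0,x1,y1) in((T or snap("top"),(180,95,315,235)),(S or snap("side"),(180,150,300,250))):
        m,B,l=blobs(s,(17,100,90),(27,255,255),60);print([(b[0].tolist(),b[1].round(0).tolist()) for b in B if x0<b[1][0]<x1 and y0<b[1][1]<y1])
E
python3 - <<'E'
from h import *
T=snap("top","p11");S=snap("side","p11s");tips(T);hung(T,S)
print("before: p9-like reference for first wreath on facing branch, top box approx x223-275,y192-215")
go(.68,-.091,.31,1.57)
E
```

```text
time: 38.47
tool_pos: [0.5069, -0.0396, 0.1846]
ee_rot: [3.141, 0.002, 0.002]
wrist_force: [0.6, 0.3, -0.8]
width: 0.0285
finger_force: 30.0
time: 39.63
tool_pos: [0.4013, -0.1881, 0.3066]
ee_rot: [-3.14, 0.002, -0.002]
wrist_force: [-0.3, 0.7, -0.3]
width: 0.0602
finger_force: 0.0
0 area 6 ang 2.3 r 0.172
90 area 8 ang 92.4 r 0.172
-90 area 12 ang -88.4 r 0.172
180 area 8 ang -178.3 r 0.173
[([198, 139, 26, 51, 487], [211.0, 164.0]), ([226, 192, 53, 27, 869], [252.0, 205.0])]
[([163, 169, 122, 79, 3013], [234.0, 202.0])]
before: p9-like reference for first wreath on facing branch, top box approx x223-275,y192-215
turn(tool) -1.568 then shift [ 0.0953  0.2781 -0.0028] len 0.294 q6 1.01
```

The second wreath hangs too: a top blob at (252,205), with the first now at (211,164). Turning the stand for the third.

```bash
python3 nudge.py '.05 0 0 0 -.123;.05 0 0 0 -.123;.05 0 0 0 -.123;.05 0 0 0 -.123;.05 0 0 0 -.123;.05 0 0 0 -.123;.05 0 0 0 -.123;.05 0 0 0 -.123;.05 0 0 0 -.123;.05 0 0 0 -.123;.05 0 0 0 -.123;.05 0 0 0 -.123;.05 0 0 0 -.123'; python3 nudge.py '.05 0 .035 -.001 0;.05 0 .035 -.001 0;.05 0 .035 -.001 0;.05 0 .035 0 0;.05 .0228 .035 0 0;.05 .0228 .035 0 0;.05 .0228 .035 0 0;.05 .0228 .035 0 0;.05 0 0 0 0;.05 0 0 0 0';python3 -c "
from h import *
go(.6837,-.091,.208,1.6)"
```

```text
time: 40.82
tool_pos: [0.4023, -0.1847, 0.3077]
ee_rot: [3.141, 0.0, 1.61]
wrist_force: [-0.2, -0.5, 0.2]
width: 0.0499
finger_force: 0.0
time: 41.65
tool_pos: [0.68, -0.0834, 0.3072]
ee_rot: [-3.137, -0.001, 1.607]
wrist_force: [0.1, -0.4, -0.2]
width: 0.0501
finger_force: 0.0
turn(tool) 0.007 then shift [-0.0077  0.0035  0.0992] len 0.1 q6 -0.24
```

```bash
python3 nudge.py '.05 -.0067 .0035 .033 .007;.05 0 0 .033 0;.05 0 0 .032 0;.05 0 0 0 0;.015 0 0 0 0;.015 0 0 0 0;.015 0 0 0 0;.015 0 0 0 0;.015 0 0 0 0'; python3 nudge.py '.015 .0001 -.005 0 .04;.015 .0005 -.0103 0 .083;.015 .0005 -.0103 0 .083;.015 .0005 -.0103 0 .083;.015 .0005 -.0103 0 .083;.015 .0005 -.0103 0 .083;.015 .0005 -.0103 0 .083;.015 .0005 -.0103 0 .083;.015 .0005 -.0103 0 .083;.015 .0005 -.0103 0 .083;.015 0 0 0 0'; python3 -c "
from h import *
o=robot.get_obs();a=o['ee_rot'][2]+np.pi
print('aim',.68+.125*np.cos(a),.034+.125*np.sin(a));go(.555,.034,.207,0)"
```

```text
time: 42.4
tool_pos: [0.6837, -0.0943, 0.2155]
ee_rot: [3.137, 0.001, 1.594]
wrist_force: [-0.2, -0.6, 1.1]
width: 0.0203
finger_force: 0.0
time: 43.32
tool_pos: [0.5934, -0.0579, 0.214]
ee_rot: [3.141, -0.001, 0.807]
wrist_force: [-1.3, 0.9, 1.3]
width: 0.015
finger_force: 0.5
aim 0.593497627346396 -0.05623491300653537
turn(tool) 0.807 then shift [-0.0384 -0.0919  0.007 ] len 0.1 q6 0.57
```

```bash
python3 nudge.py '.015 .0005 -.0102 0 .081;.015 .0005 -.0102 0 .081;.015 .0005 -.0102 0 .081;.015 .0005 -.0102 0 .081;.015 .0005 -.0102 0 .081;.015 .0005 -.0102 0 .081;.015 .0005 -.0102 0 .081;.015 .0005 -.0102 0 .081;.015 .0005 -.0102 0 .081;.015 .0005 -.0102 0 .081;.015 0 -.002 0 0;.015 0 0 0 0'; python3 nudge.py '.06 0 0 0 0;.06 0 0 0 0;.06 0 0 0 0;.06 0 0 -.035 0;.06 0 0 -.035 0;.06 0 0 -.035 0;.06 -.04 0 0 0;.06 -.04 0 0 0;.06 -.04 0 0 0;.06 0 0 0 0;.06 0 0 0 0'; python3 - <<'E'
from h import *
T=wreaths();tips(T);cv2.imwrite("pics/p12.png",T["color"]);hung(T,snap("side","p12s"))
go(.5754,.341,.317,0)
E
```

```text
time: 44.32
tool_pos: [0.5566, 0.0356, 0.213]
ee_rot: [-3.141, -0.001, 0.002]
wrist_force: [-0.1, -0.7, 1.6]
width: 0.0149
finger_force: 0.4
time: 45.23
tool_pos: [0.4348, 0.035, 0.3182]
ee_rot: [3.141, -0.003, -0.003]
wrist_force: [-0.2, -0.1, 0.3]
width: 0.0595
finger_force: 0.0
ring? (111, 268) r 18.1 bbox (94, 251, 26, 35) [0.367 0.521 0.015]
ring? (145, 207) r 24.6 bbox (121, 184, 49, 48) [0.5753 0.4107 0.015 ]
ring? (377, 200) r 33.8 bbox (348, 178, 58, 45) [ 0.5812 -0.4124  0.015 ]
0 area 9 ang 0.6 r 0.173
90 area 9 ang 90.3 r 0.172
-90 area 11 ang -90.3 r 0.172
[([226, 112, 49, 27, 458], [247.0, 122.0]), ([252, 124, 18, 14, 146], [260.0, 130.0]), ([236, 131, 12, 9, 90], [242.0, 135.0]), ([203, 140, 17, 51, 539], [210.0, 164.0])]
[([163, 149, 122, 99, 2054], [220.0, 200.0]), ([221, 164, 12, 11, 61], [226.0, 169.0])]
turn(tool) -0.003 then shift [ 0.1389 -0.3061  0.0005] len 0.336 q6 1.52
```

```bash
python3 nudge.py '.07 0 -.038 0 0;.07 0 -.038 0 0;.07 0 -.038 0 0;.07 0 -.038 0 0;.07 .0275 -.0305 0 0;.07 .0275 -.0305 0 0;.07 .0275 -.0305 0 0;.07 .0275 -.0305 0 0;.07 .0275 -.0305 0 0;.07 0 0 .04 0;.07 0 0 .04 0;.07 0 0 .04 0;.07 0 0 .04 0;.07 0 0 .03 0;.07 0 0 0 0;.07 0 0 0 0'; python3 - <<'E'
from h import *
go(.5753,.341,.004,0)
E
```

```text
time: 46.67
tool_pos: [0.5739, 0.3388, 0.1236]
ee_rot: [3.139, 0.006, -0.003]
wrist_force: [0.3, 0.5, 0.6]
width: 0.0702
finger_force: 0.0
turn(tool) -0.003 then shift [ 0.0014 -0.0022  0.1196] len 0.12 q6 2.02
```

```bash
python3 nudge.py '.07 .001 -.0022 .03 0;.07 0 0 .03 0;.07 0 0 .03 0;.07 0 0 .02 0;.07 0 0 0 0;.07 0 0 0 0'; python3 - <<'E'
from h import *
go(.5753,.341,.004,0)
E
```

```text
time: 47.17
tool_pos: [0.577, 0.3421, 0.0191]
ee_rot: [-3.141, -0.002, -0.003]
wrist_force: [0.1, -0.2, 0.3]
width: 0.0695
finger_force: 0.0
turn(tool) -0.003 then shift [-0.0017  0.0011  0.0151] len 0.015 q6 2.02
```

```bash
python3 nudge.py '.07 -.001 .001 .0105 0;.07 0 0 0 0;.07 0 0 0 0'; python3 nudge.py '.01 0 0 .001 0;.01 0 0 0 0;.01 0 0 0 0;.01 0 0 0 0;.01 0 0 0 0;.01 0 0 0 0;.01 0 0 0 0'
```

```text
time: 47.42
tool_pos: [0.5754, 0.3409, 0.0084]
ee_rot: [-3.141, -0.002, -0.003]
wrist_force: [0.3, 0.2, 0.1]
width: 0.07
finger_force: 0.0
time: 48.0
tool_pos: [0.5745, 0.3407, 0.0059]
ee_rot: [-3.141, -0.0, -0.003]
wrist_force: [-0.8, 0.6, 1.6]
width: 0.0315
finger_force: 28.2
```

```bash
python3 nudge.py '.01 0 0 -.02 0;.01 0 0 -.03 0;.01 0 0 -.04 0;.01 0 0 -.04 0;.01 0 0 -.04 0;.01 0 0 -.04 0;.01 0 0 -.04 0;.01 0 0 -.04 0;.01 0 0 -.01 0;.01 -.035 0 0 0;.01 -.035 0 0 0;.01 -.02 .03 0 0;.01 0 .036 0 0;.01 0 .036 0 0;.01 0 .036 0 0;.01 0 .036 0 0;.01 0 .036 0 0;.01 0 .036 0 0;.01 0 0 0 0;.01 0 0 0 0'; python3 - <<'E'
from h import *
go(.485,-.037,.3,0)
E
```

```text
time: 49.67
tool_pos: [0.4834, 0.0931, 0.3054]
ee_rot: [3.141, 0.001, -0.007]
wrist_force: [-0.7, 0.2, -2.3]
width: 0.0315
finger_force: 29.7
turn(tool) -0.007 then shift [0.0016 0.1301 0.0054] len 0.13 q6 1.65
```

```bash
python3 nudge.py '.01 0 .0325 0 -.003;.01 0 .0325 0 0;.01 0 .0325 0 0;.01 .001 .0325 0 0;.01 0 0 0 0;.01 0 0 0 0;.01 0 0 0 0'; python3 - <<'E'
from h import *
go(.4855,-.037,.242,0)
T=snap("top","p13");tips(T)
E
```

```text
time: 50.25
tool_pos: [0.4847, -0.0339, 0.3055]
ee_rot: [-3.141, 0.0, 0.001]
wrist_force: [-0.8, 0.7, -1.4]
width: 0.0315
finger_force: 29.7
turn(tool) 0.001 then shift [0.0008 0.0031 0.0635] len 0.064 q6 1.38
0 area 8 ang 0.5 r 0.173
90 area 9 ang 90.3 r 0.172
-90 area 12 ang -90.3 r 0.172
180 area 5 ang -171.3 r 0.188
```

```bash
python3 nudge.py '.01 .001 .003 .02 0;.01 0 0 .02 0;.01 0 0 .018 0;.01 0 0 0 0;.01 0 0 .004 0;.01 0 0 0 0;.01 0 0 .004 0;.01 0 0 0 0'; python3 nudge.py '.01 0 0 .003 0;.01 .001 0 .009 0;.01 .0015 0 .009 0;.01 0 0 0 0;.01 0 0 0 0'; python3 nudge.py '.01 .003 0 .009 0;.01 .004 0 .008 0;.01 0 0 0 0;.01 0 0 0 0'
```

```text
time: 50.97
tool_pos: [0.4859, -0.038, 0.2404]
ee_rot: [3.141, -0.001, 0.0]
wrist_force: [-0.5, -0.3, -1.3]
width: 0.0312
finger_force: 29.7
time: 51.38
tool_pos: [0.4878, -0.0383, 0.2177]
ee_rot: [-3.141, 0.001, -0.0]
wrist_force: [0.6, -0.9, 0.1]
width: 0.0318
finger_force: 30.4
time: 51.72
tool_pos: [0.4949, -0.0382, 0.2005]
ee_rot: [-3.141, 0.002, -0.0]
wrist_force: [1.6, -0.0, -0.6]
width: 0.0325
finger_force: 29.8
```

```bash
python3 nudge.py '.01 .005 0 .008 0;.01 .006 0 .007 0;.01 0 0 0 0;.01 0 0 0 0'; python3 nudge.py '.06 0 0 0 0;.06 0 0 0 0;.06 -.005 0 0 0;.06 -.03 0 0 0;.06 -.04 0 0 0;.06 -.03 0 -.02 0;.06 -.01 0 -.035 0;.06 -.01 0 -.035 0;.06 0 .03 -.02 0;.06 0 .04 0 0;.06 0 .04 0 0;.06 0 .04 0 0;.06 0 .04 0 0;.06 0 .04 0 0;.06 0 .04 0 0;.06 0 0 0 0;.06 0 0 0 0'; python3 nudge.py '.06 0 0 0 0;.06 0 0 0 0;.06 0 0 0 0;.06 0 0 0 0;.06 0 0 0 0;.06 0 0 0 0;.06 0 0 0 0;.06 0 0 0 0;.06 0 0 0 0;.06 0 0 0 0;.06 0 0 0 0;.06 0 0 0 0;.06 0 0 0 0;.06 0 0 0 0;.06 0 0 0 0;.06 0 0 0 0;.06 0 0 0 0;.06 0 0 0 0;.06 0 0 0 0;.06 0 0 0 0' ; python3 - <<'E'
from h import *
T=snap("top");S=snap("side");tips(T)
T2=snap("top");print("motion",[int(cv2.absdiff(a["color"],b["color"])[100:240,170:330].max()) for a,b in((T,T2),)])
cv2.imwrite("pics/p14.png",cv2.hconcat([cv2.resize(T["color"][85:300,90:420],(420,274)),cv2.resize(S["color"][110:320,130:410],(366,274))]))
E
```

```text
time: 52.05
tool_pos: [0.5062, -0.0382, 0.1857]
ee_rot: [-3.142, 0.001, -0.0]
wrist_force: [0.5, -0.7, -0.3]
width: 0.0316
finger_force: 29.6
time: 53.47
tool_pos: [0.3801, -0.3093, 0.2958]
ee_rot: [-3.14, 0.002, -0.004]
wrist_force: [0.2, 0.1, 0.3]
width: 0.0598
finger_force: 0.0
time: 55.13
tool_pos: [0.381, -0.3082, 0.2968]
ee_rot: [3.141, -0.0, -0.0]
wrist_force: [0.0, 0.1, 0.3]
width: 0.0603
finger_force: 0.0
0 area 7 ang -1.2 r 0.173
90 area 8 ang 88.9 r 0.172
-90 area 10 ang -91.3 r 0.173
180 area 11 ang 178.2 r 0.172
motion [50]
```

View pics/p14.png

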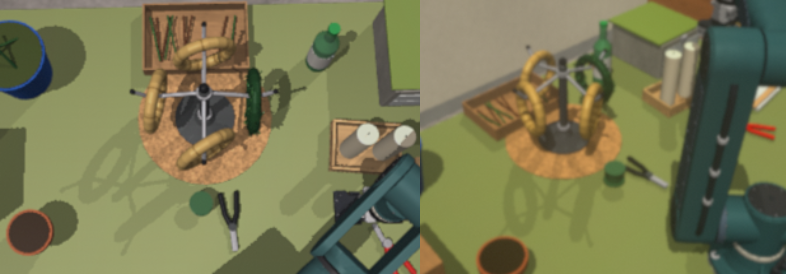

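All three wreaths hang, with the fir wreath on the right and both candles in the tray. I'll let them settle, checking for motion between frames before handing in.

```bash
W='.06 0 0 0 0;.06 0 0 0 0;.06 0 0 0 0;.06 0 0 0 0;.06 0 0 0 0;.06 0 0 0 0'; cat > m.py <<'E'
from h import *
a=snap("top")["color"];b=snap("top")["color"]
d=cv2.absdiff(cv2.GaussianBlur(a,(5,5),0),cv2.GaussianBlur(b,(5,5),0)).max(2)
print("stand",d[100:235,180:320].max(),(d[100:235,180:320]>12).sum(),"static",d[250:380,20:150].max())
E
python3 nudge.py '.06 0 0 0 0;.06 0 0 0 0;.06 0 0 0 0;.06 0 0 0 0;.06 0 0 0 0;.06 0 0 0 0;.06 0 0 0 0;.06 0 0 0 0;.06 0 0 0 0;.06 0 0 0 0;.06 0 0 0 0;.06 0 0 0 0;.06 0 0 0 0;.06 0 0 0 0;.06 0 0 0 0;.06 0 0 0 0;.06 0 0 0 0;.06 0 0 0 0;.06 0 0 0 0;.06 0 0 0 0'>/dev/null; python3 m.py; python3 nudge.py '.06 0 0 0 0;.06 0 0 0 0;.06 0 0 0 0;.06 0 0 0 0;.06 0 0 0 0;.06 0 0 0 0;.06 0 0 0 0;.06 0 0 0 0;.06 0 0 0 0;.06 0 0 0 0;.06 0 0 0 0;.06 0 0 0 0;.06 0 0 0 0;.06 0 0 0 0;.06 0 0 0 0;.06 0 0 0 0;.06 0 0 0 0;.06 0 0 0 0;.06 0 0 0 0;.06 0 0 0 0'>/dev/null; python3 m.py; python3 - <<'E'
from h import *
T=snap("top");tips(T);hung(T)
p=cv2.imread("pics/p14.png")
print([ (b[0].tolist()) for b in blobs(T,(20,8,180),(50,60,255),30)[1]])
E
```

```text
stand 15 1 static 1
stand 2 0 static 1
0 area 7 ang -1.2 r 0.173
90 area 8 ang 88.9 r 0.172
-90 area 9 ang -91.3 r 0.172
180 area 10 ang 178.4 r 0.173
[([226, 112, 49, 27, 463], [248.0, 122.0]), ([252, 124, 19, 14, 157], [260.0, 130.0]), ([236, 131, 13, 9, 92], [242.0, 135.0]), ([202, 139, 20, 51, 580], [211.0, 164.0]), ([227, 187, 47, 32, 551], [249.0, 201.0])]
[([163, 148, 122, 100, 2684], [228.0, 199.0])]
[[371, 182, 17, 17, 215], [400, 184, 14, 14, 122]]
```

```bash
python3 - <<'E'
from h import *
T=snap("top")
for p in((250,203),(250.5,126),(211.5,164.5)):
    q=plane(T,p,.179);print(q.round(3),np.linalg.norm(q[:2]-[.68,.034]).round(3))
print(robot.close_job())
E
```

```text
[0.551 0.038 0.179] 0.129
[0.809 0.03  0.179] 0.129
[0.681 0.16  0.179] 0.126
the job is handed in; nothing more can be done
None
```

I handed the job in: both candles stand upright in the tray, and all three straw wreaths hang still in the dips of the three bare branches, with the other things on the bench left alone.

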